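# Index the drilling head to the thumb station

### The job

The drilling jig's index head is locked in its middle, parked slot. Pull its black knob straight up to unlock it, turn it until the yellow pointer points at the red thumb insert (not the ivory finger grip), then push the knob fully back down so that it locks there, and let go.

Things in the scene. Friction and masses are not known exactly. Their poses are not given: they have to be found in the camera images.
- knob_grip (a point): Centre of the index knob's black bar grip (60 mm long, 24 wide, 42 tall), on the upright turning axis, 77 mm above the table when pushed in; it rises with the knob. 19 mm of the bar is above it, 23 below. x: along the bar, the way the yellow pointer points; y: across the bar; z: up. The knob is on a fixed dark slate-blue plate, 160 x 220 x 22 mm; the pointer, 8 mm wide, reaches 62 mm out, low under the grip.
- index_lift (a joint): How far the knob is pulled up, m: 0 = fully home (locked), 0.020 = upper stop. About 10 N pulls it up and 3 N pushes it down; it stays where left. At home the pointer lies in a slot between steel blocks (tops 34 mm above the table, well below the grip) that stop it turning; up by more than 11 mm it clears them.
- index_knob (a joint): The knob's turn, rad, positive anticlockwise from above, stops at +-1.25; light friction. 0 is the middle of the parked slot where it starts; the other two slots lie at +1.05 and -1.05 (60 degrees), one pointing at the red insert and one at the ivory grip. The knob goes home only with the pointer within about 0.19 rad (11 degrees) of a slot's middle.
- red_insert_center (a point): Centre of the red thumb insert, a fixed upright red tube 32 mm across and 38 mm tall on the same plate, 95 mm from the knob's axis, to the left or right of the parked pointer; 41 mm above the table. Its direction from the axis is the middle of its slot. On the other side stands the ivory finger grip, a fixed tube 26 mm across and 26 mm tall.

How it is judged (in metres and radians):
On the way, in this order (a step that is already met when the one before it is completed fails the run):
1. the knob is pulled up out of its lock, by more than 11 mm (value of joint index_lift above 0.011 m), for 0.1 s.
2. still pulled up, the pointer is turned to the red thumb insert (within about 14 degrees) (value of joint index_lift above 0.008 m and x of red_insert_center in the frame of knob_grip above 0.05 m and y of red_insert_center in the frame of knob_grip between -0.024 and 0.024 m), for 0.05 s.
At the end, for the whole second after the job is handed in: The knob is pushed home (within 4 mm of fully down) and at rest, with the yellow pointer in the slot of the red thumb insert, pointing at it to within about 14 degrees (the insert's centre within 24 mm of the pointer's line) (value of joint index_lift below 0.004 m and velocity of joint index_lift between -0.01 and 0.01 m/s and x of red_insert_center in the frame of knob_grip above 0.05 m and y of red_insert_center in the frame of knob_grip between -0.024 and 0.024 m); the robot touches nothing.
It also fails if it takes over 32 s, if anything falls off the work surface, if the arm or the gripper's body presses on something with over 40 N, if the wrist force passes 120 N, or if a joint passes its speed limit or range.

### The arm

A 6-joint arm with a two-finger parallel gripper is mounted at the origin on the work surface. World frame = base frame: x ahead of the robot, y to its left, z up, the work surface at z = 0. Lengths are in mm, angles in rad, forces in N, time in s.
With the tool pointing down it reaches from about 275 to 775 mm from the base axis. Payload 14.6 kg.
Tool frame: the origin (TCP) lies midway between the tips of the shut fingers; the grasp point (between the pads) lies arm.grasp_offset behind it (arm.grasp_offset is the distance from the TCP to the grasp point, in mm); z points along the fingers, y is the line along which they close (so a half turn about z gives the same grasp; the last joint's range is limited). The gripper opens to 85 mm and grips with 20 to 120 N. Pads are 22 mm wide; open, the fingers measure 114 mm over their backs; the gripper's body (76 mm by 85 mm) begins 54 mm behind the grasp point. The pads swing forward as they close: fully open they stand 13 mm farther back than shut.
Start: joints at [-1.364, 0.263, -0.048, 1.259, 0, 1.415], TCP at [185.822, -491.018, 231.278] pointing down, gripper open.
Joint ranges: [-2.65, 2.65], [-0.89, 1.7], [-1.18, 1.37], [-2.13, 2.11], [-1.35, 1.29], [-3.14, 3.14]. Speed limits (rad/s): [1.89, 1.89, 2.57, 2.79, 3.14, 3.14].

### API

Orientations are given as a unit quaternion [w, x, y, z].
In Python, from workcell import arm gives the robot as it stands. The module is installed in compiled form; this text tells all that it offers.
- The arm moves only by the shell command python3 -m pendant 'ROWS' [OPENING] [FORCE]. ROWS is JSON, a list of rows, each a list of 4 numbers: the shift along the tool's x, y, z in m, then the turn about the tool's z in rad. In form: [[tx, ty, tz, twist], ...]. A call has 1 to 20 rows; each row shifts and turns the commanded pose from where the row before left it, along the tool's axes as they then stand; what a row does not reach is not made up. A row lasts 1/8 s, in which the tool goes at most 62.5 mm and 10.7 degrees, less where a joint would pass 70% of its speed; a pose out of reach is approached as far as the arm can. A call is refused whole if a number of a shift passes 0.0625 or a number of a turn 0.188, either way. A call with a gripper value outside its range is refused whole. OPENING is the finger opening in m, from 0 to 0.0854, set as the call begins (- or left out, the last holds). The fingers move at their own pace and stop on an object; FORCE is the grip in N (left out, the last holds). Time passes only in rows, so rows that do not move let the fingers close. It gives the time, the measured TCP pose, the force, the opening and the grip force at its end, in the units of the state.
- arm.observe(): the state, without advancing time (a new reading comes with each control period).
- arm.get_image(name): name is "scene" or "top" or "wrist"; returns the picture (384x512x3 uint8, red, green, blue); there is no depth.
- arm.camera_model(name): a dict with "K" (3x3 intrinsics, pixels), "k1" (the pictures are not rectified: a ray, as slopes to the right and down, at radius r is drawn at 1 + k1 r^2 times it, then the intrinsics apply), "R" (3x3) and "t" (3): a world point X has camera coordinates R X + t. Camera axes: x right, y down, z forward; pixel columns grow to the right and rows downward; lengths in mm; the calibration is good to about 2 mm. A picture is of the moment at which its call begins: read the wrist's pose just before it. camera_model takes no time and is no camera call; for the wrist camera it gives the pose at the moment of the call.
- arm.finish_job(): hands the job in; it is judged then, once.
Trained networks look in the newest picture that a camera, given by its name, has taken for a name from the list of things; names that differ only in an ending like _2 or _b are one class to them, and where a whole thing is asked for, a point or a joint stands for the part that bears it (a point fixed in the world has none). Each returns a list of dicts, best first, with "p" (0 to 1); they miss things now and then, are a little off and sometimes report something else, mostly with a low value. They report only what shows in the picture. A call takes as long as a camera call.
- arm.spot_in(name, camera): "point" ([column, row] in pixels, amid what is visible of it).
- arm.place_of(name, camera): "point" ([column, row] in pixels: a listed point, or the origin of a listed thing).
The state is a dict: "time_s": time; "joint_positions": joint angles; "joint_velocities": joint speeds; "joint_efforts": joint torques, N m; "tcp_pos": TCP position; "tcp_rot": TCP orientation; "ft_force": force on the tool from outside, world axes, zero at the start; "ft_torque": the same for the moment, N m; "opening": finger opening in mm; "finger_force": force on a finger pad.
Only numpy, scipy, OpenCV 4.12 (cv2) and the standard library are available. Lean on these libraries where they do the work, as an engineer would, in place of code of your own. Each camera call takes 0.05 s, during which the arm holds its last target. There are 200 camera calls.

## Working session

There is one attempt and no reset: what is moved stays moved. The work goes in short steps, Python scripts to look and compute and a shell command to move; the robot and the scene stay as the last step left them, time stands still between calls to the robot, and variables do not carry over. Pictures are saved under pics/ and viewed, at most 10 in all, crops included, and the job is handed in when it is done.

```bash
mkdir -p pics; cat > h.py <<'E'
import numpy as np, cv2
from workcell import arm
def ray(cam,px,m=None):
    m=m or arm.camera_model(cam); K=np.array(m["K"]);R=np.array(m["R"]);t=np.array(m["t"])
    d=np.array([(px[0]-K[0,2])/K[0,0],(px[1]-K[1,2])/K[1,1]]); s=d.copy()
    for _ in range(20): s=d/(1+m["k1"]*(s@s))
    return -R.T@t, R.T@np.array([*s,1.])
def atz(cam,px,z,m=None):
    o,v=ray(cam,px,m); return o+v*(z-o[2])/v[2]
def proj(cam,X):
    m=arm.camera_model(cam); p=np.array(m["R"])@X+np.array(m["t"]); s=p[:2]/p[2]; s=s*(1+m["k1"]*(s@s)); K=np.array(m["K"])
    return s*[K[0,0],K[1,1]]+K[:2,2]
E
python3 - <<'E'
from h import *
for c in("top","scene"):
    im=arm.get_image(c); cv2.imwrite(f"pics/{c}1.png",im[:,:,::-1])
    for n,z in(("knob_grip",77),("red_insert_center",41)):
        for f in(arm.place_of,arm.spot_in):
            for r in f(n,c)[:2]: print(c,n,f.__name__,np.round(r["point"],1),round(r["p"],2),np.round(atz(c,r["point"],z)))
o=arm.observe();print(o["time_s"],o["tcp_rot"],arm.grasp_offset)
E
```

```text
top knob_grip call [300.6 245.4] 0.91 [524. -21.  77.]
top knob_grip call [299.  245.2] 0.61 [524. -19.  77.]
top red_insert_center call [344.8 212.4] 0.76 [ 581. -101.   41.]
top red_insert_center call [344.5 212. ] 0.83 [ 582. -101.   41.]
scene knob_grip call [203.8 190.3] 0.76 [525. -21.  77.]
scene knob_grip call [204.4 197.6] 0.55 [538. -32.  77.]
scene red_insert_center call [197.3 238.3] 0.54 [577. -93.  41.]
scene red_insert_center call [196.1 238. ] 0.53 [575. -94.  41.]
0.5 [-6.99096777e-05  9.83680626e-01  1.79923378e-01 -1.01844243e-07] 18.700000000000003
```

View pics/top1.png

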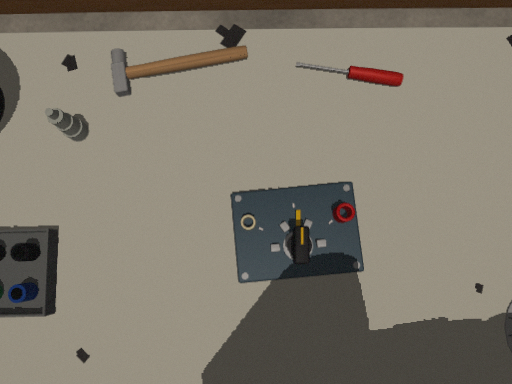

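View pics/scene1.png

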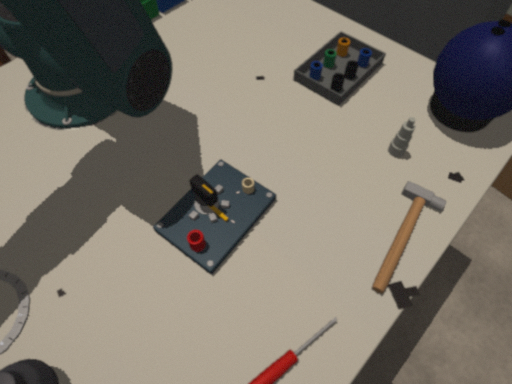

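The top view shows the knob at about (300,245) with its pointer up-image, toward +x. The red tube is at (345,212), to the right of the pointer, and the ivory one is at (248,222). In the scene view the knob is at (204,190) and the red tube at (197,238). The measured knob–red distance is about 95 mm, as specified. Red is therefore clockwise, the −1.05 slot. I'll move above the knob first, then make a half-turned yaw so that joint 6 stays in range.

```bash
python3 -m pendant '[[0.030,-0.020,0,0],[0.030,-0.020,0,0],[0.030,-0.020,0,0],[0.030,-0.020,0,0],[0.030,-0.020,0,0],[0.030,-0.020,0,0],[0.030,-0.020,0,0],[0.030,-0.020,0,0],[0.030,-0.020,0,0],[0.030,-0.020,0,0],[0.030,-0.020,0,0],[0.030,-0.020,0,0],[0.030,-0.020,0,0],[0.030,-0.020,0,0],[0.030,-0.020,0,0],[0.030,-0.020,0,0]]' 0.0854 && python3 -m pendant '[[0,0,0,-0.18],[0,0,0,-0.18],[0,0,0,-0.18],[0,0,0,-0.18],[0,0,0,-0.18],[0,0,0,-0.18],[0,0,0,-0.18],[0,0,0,-0.18],[0,0,0,-0.18],[0,0,0,-0.18],[0,0,0,-0.18],[0,0,0,-0.18],[0,0,0,-0.18],[0,0,0,-0.18],[0,0,0,-0.18],[0,0,0,-0.18],[0,0,0,0]]'
python3 - <<'E'
from h import *
m=arm.camera_model("wrist"); im=arm.get_image("wrist"); cv2.imwrite("pics/w1.png",im[:,:,::-1])
for n,z in(("knob_grip",77),("red_insert_center",41)):
    for f in(arm.place_of,arm.spot_in):
        for r in f(n,"wrist")[:2]: print(n,np.round(r["point"],1),round(r["p"],2),np.round(atz("wrist",r["point"],z,m),1))
hsv=cv2.cvtColor(im,cv2.COLOR_RGB2HSV)
for nm,lo,hi in(("yel",(14,120,90),(32,255,255)),("red",(0,150,70),(6,255,255))):
    n,_,s,c=cv2.connectedComponentsWithStats(cv2.inRange(hsv,lo,hi))
    for i in range(1,n):
        if s[i][4]>60: print(nm,s[i],c[i],[np.round(atz("wrist",c[i],z,m),1)[:2] for z in(96,60,38)])
o=arm.observe();print(o["time_s"],o["tcp_pos"],o["tcp_rot"],o["joint_positions"])
E
```

```text
time_s: 2.5
tcp_pos: [522.1, -20.7, 231.3]
tcp_rot: [0.0, 0.984, 0.18, 0.0]
ft_force: [-0.2, 0.5, -0.6]
opening: 84.9
finger_force: 0.0
time_s: 4.62
tcp_pos: [521.5, -21.8, 231.3]
tcp_rot: [0.0, -0.05, 0.999, -0.0]
ft_force: [-0.1, 0.3, -0.8]
opening: 85.4
finger_force: 0.0
knob_grip [254.2 178.5] 0.85 [523.2 -21.   77. ]
knob_grip [252.8 176.8] 0.66 [521.7 -22.4  77. ]
red_insert_center [174.3 211.8] 0.88 [ 578.1 -101.1   41. ]
yel [251 188   5  26  74] [253.17567568 200.59459459] [array([538.1, -20.5]), array([550.5, -19.1]), array([558.1, -18.3])]
red [160 196  34  36 684] [176.4371345  214.53070175] [array([558. , -87.4]), array([573. , -94.8]), array([582.2, -99.3])]
4.875 [521.49243324 -21.82738784 231.29243353] [ 2.15191023e-05 -4.89181483e-02  9.98802790e-01 -2.68047391e-06] [-1.98039356e-01  2.57808853e-01 -5.57093239e-02  1.25723511e+00
  5.32344076e-06 -2.95914714e-01]
```

View pics/w1.png

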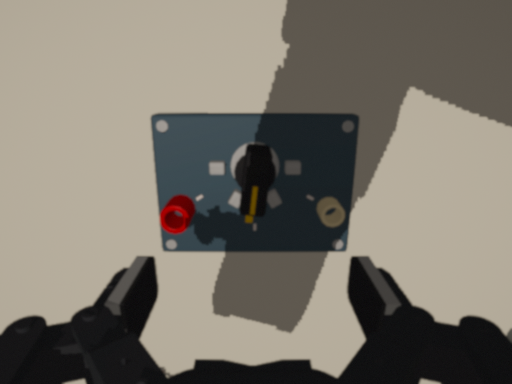

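The wrist view shows the knob at about (254,178), the red tube at (176,214) and the ivory one at (331,212). The bar appears tilted a few degrees toward red, so I'll measure its yaw.

```bash
python3 - <<'E'
from h import *
m=arm.camera_model("wrist"); im=cv2.imread("pics/w1.png")
hsv=cv2.cvtColor(im,cv2.COLOR_BGR2HSV); y=cv2.inRange(hsv,(14,100,60),(34,255,255)); y[:, :230]=0; y[:,275:]=0
n,l,s,c=cv2.connectedComponentsWithStats(y)
for i in range(1,n):
    if s[i][4]>12:
        p=np.argwhere(l==i)[:,::-1]; z=96 if s[i][1]<205 else 38
        w=np.array([atz("wrist",q,z,m)[:2] for q in p],np.float32)
        v=cv2.fitLine(w,cv2.DIST_L2,0,.01,.01).ravel(); print(s[i],w.mean(0),w.min(0),w.max(0),np.degrees(np.arctan(v[1]/v[0])))
# plate corners screws
for q in((162,126),(348,126),(172,244),(339,244)): print(atz("wrist",q,23,m)[:2])
print(atz("wrist",(331,212),48,m))
o=cv2.resize(im[130:250,150:350],None,fx=4,fy=4,interpolation=cv2.INTER_CUBIC)
for a,col in((0,(255,255,255)),(5.6,(0,255,0)),(-5,(255,0,255))):
    for z in (96,):
        pass
cv2.imwrite("pics/w1c.png",cv2.convertScaleAbs(o,alpha=1.8,beta=20))
E
```

```text
[245 186  13  37 213] [542.84247 -21.14367] [524.6208   -26.304827] [558.96     -18.029922] -5.267292
[ 490.72066833 -120.503045  ]
[471.77954591  72.52308766]
[ 625.89269445 -106.76947019]
[606.92300348  87.10127336]
[559.32310672  63.56307956  48.        ]
```

View pics/w1c.png

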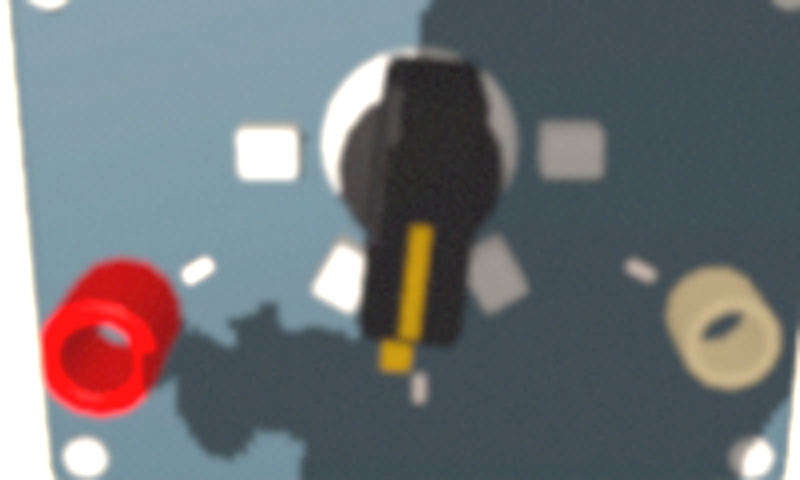

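The crop shows the parked mark straight ahead at (419,388), with the bar turned about 6° toward red within the slot's play. Bar yaw is therefore about −1° and the red slot is at about −54.4°. I'll twist to align, descend and grip.

```bash
python3 -m pendant '[[-0.001,0.0005,0.030,0.055],[0,0,0.030,0.055],[0,0,0.030,0],[0,0,0.030,0],[0,0,0.025,0],[0,0,0.017,0],[0,0,0.010,0],[0,0,0,0]]' && python3 -m pendant '[[0,0,0,0],[0,0,0,0],[0,0,0,0],[0,0,0,0],[0,0,0,0],[0,0,0,0]]' 0 60; python3 -c "
from h import *
o=arm.observe();print(o['time_s'],o['tcp_pos'],o['ft_force'],o['ft_torque'],o['opening'],o['finger_force'])"
```

```text
time_s: 5.88
tcp_pos: [522.3, -21.2, 59.1]
tcp_rot: [-0.0, 0.005, 1.0, 0.0]
ft_force: [-0.3, 0.3, 0.3]
opening: 85.4
finger_force: 0.0
time_s: 6.62
tcp_pos: [522.6, -20.2, 59.8]
tcp_rot: [0.0, 0.005, 1.0, 0.001]
ft_force: [-0.3, 8.4, 7.6]
opening: 23.5
finger_force: 58.4
6.625 [522.62502284 -20.19908425  59.77791696] [-0.30370663  8.36826337  7.56116343] [ 1.73745302  0.19222891 -0.0109489 ] 23.470325684227703 58.436139822006226
```

```bash
python3 -m pendant '[[0,0.001,0,0],[0,0,-0.005,0],[0,0,-0.005,0],[0,0,-0.005,0],[0,0,-0.003,0],[0,0,0,0],[0,0,0,0]]'
```

```text
time_s: 7.5
tcp_pos: [522.6, -20.0, 77.6]
tcp_rot: [0.0, 0.005, 1.0, 0.0]
ft_force: [1.9, 5.5, 0.3]
opening: 23.3
finger_force: 60.6
```

```bash
python3 -m pendant '[[0,0,0,0.09],[0,0,0,0.09],[0,0,0,0.09],[0,0,0,0.09],[0,0,0,0.09],[0,0,0,0.09],[0,0,0,0.09],[0,0,0,0.09],[0,0,0,0.09],[0,0,0,0.09],[0,0,0,0.04],[0,0,0,0],[0,0,0,0]]'
python3 - <<'E'
from h import *
o=arm.observe();print(o['ft_force'],o['ft_torque'],o['joint_positions'])
a=arm.get_image("wrist");b=arm.get_image("scene")
b=cv2.resize(b[130:280,130:300],(510,450),interpolation=cv2.INTER_CUBIC)
cv2.imwrite("pics/t1.png",b[:,:,::-1]);cv2.imwrite("pics/t2.png",a[:,:,::-1])
E
```

```text
time_s: 9.12
tcp_pos: [522.7, -18.8, 77.6]
tcp_rot: [-0.0, 0.457, 0.89, 0.002]
ft_force: [1.9, 12.9, 0.8]
opening: 23.0
finger_force: 60.9
[ 1.9321361  12.93378087  0.78755537] [ 2.95908804e+00 -4.66319686e-01 -2.07305714e-03] [-0.19379788  0.35612083 -0.3527069   0.86166244  0.00337159  0.75514592]
```

View pics/t1.png

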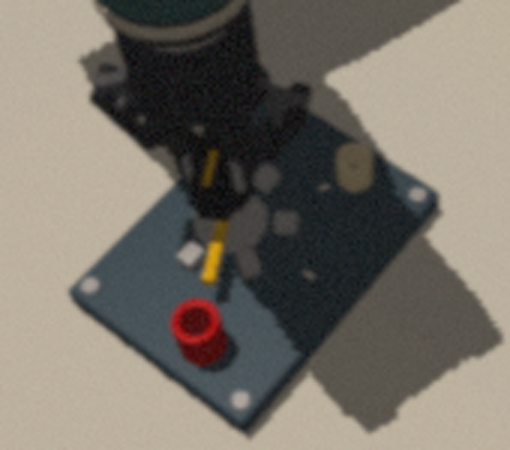

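View pics/t2.png

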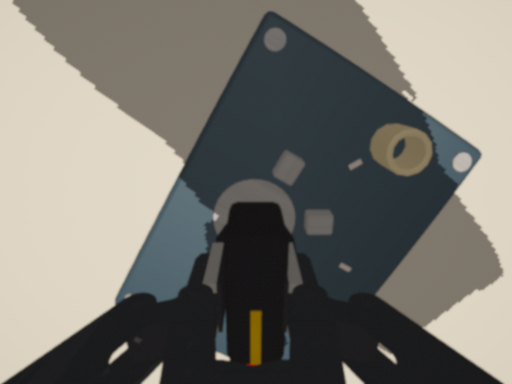

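The pointer, raised in the scene crop at (218,235)→(211,280), heads for the red tube at (200,330), and the tool yaw is −54.4° as intended. Pushing down.

```bash
python3 -m pendant '[[0,0,0.004,0],[0,0,0.004,0],[0,0,0.004,0],[0,0,0.004,0],[0,0,0.003,0],[0,0,0,0],[0,0,0,0]]'
```

```text
time_s: 10.1
tcp_pos: [523.3, -18.9, 59.5]
tcp_rot: [0.0, 0.457, 0.89, 0.002]
ft_force: [0.7, 13.8, 14.5]
opening: 23.6
finger_force: 62.8
```

It is home: the TCP height matches the initial grasp, with a reaction of 14.5 N. Releasing and rising.

```bash
python3 -m pendant '[[0,0,0,0],[0,0,0,0],[0,0,0,0],[0,0,0,0],[0,0,0,0],[0,0,0,0]]' 0.0854 && python3 -m pendant '[[0,0,-0.02,0],[0,0,-0.03,0],[0,0,-0.04,0],[0,0,-0.04,0],[0,0,-0.03,0],[0,0,-0.02,0],[0,0,0,0],[0,0,0,0]]'
python3 - <<'E'
from h import *
a=arm.get_image("wrist");b=arm.get_image("scene")
b=cv2.resize(b[150:270,140:290],(450,360),interpolation=cv2.INTER_CUBIC)
a=np.vstack([a[:360]]);cv2.imwrite("pics/e1.png",np.hstack([a[60:,100:420],b[:300]])[:,:,::-1])
for n,z in(("knob_grip",77),):
    for r in arm.place_of(n,"scene")[:1]: print(r,atz("scene",r["point"],z))
E
```

```text
time_s: 10.85
tcp_pos: [522.4, -20.3, 58.3]
tcp_rot: [-0.0, 0.457, 0.889, -0.0]
ft_force: [-0.3, 0.5, -0.4]
opening: 85.2
finger_force: 0.0
time_s: 11.85
tcp_pos: [522.2, -20.2, 237.4]
tcp_rot: [-0.0, 0.457, 0.889, -0.0]
ft_force: [0.7, 0.2, 0.7]
opening: 85.5
finger_force: 0.0
{'point': [203.5, 191.5], 'p': 0.57} [526.76857945 -23.47564205  77.        ]
```

View pics/e1.png

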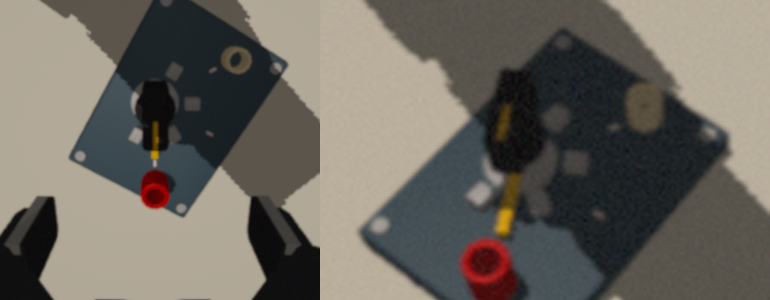

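The wrist view shows the pointer at (155,140)–(155,158) in line with the red tube at (155,188). The scene crop agrees, and the grip's image height matches home. The robot is clear of everything.

```bash
python3 -c "
from workcell import arm
print(arm.finish_job())"
```

```text
the job is handed in; nothing more can be done
None
```

The knob was pulled up, turned to the red thumb insert and pushed home in its slot, then released and handed in at about 12 s; the judging result was not reported back.

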